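# Close a split-block filter on its dowels and hold it up for screwing

## Task

Close the split-block waveguide filter: lower the loose cover half, tuning screws up, over the two dowel pins of the base half in its nest until it lies flush, and let go of it. Then take the closed block by the sides of its base half, not by the cover, lift it straight up out of the nest and keep it still and level about 15 cm above the worktop, so that the screws can be put in from below. Finish while still holding it there, with the cover lying flush, and leave the other things on the bench alone.

Things in the scene. Friction and masses are not known exactly. Their poses are not given: they have to be found in the camera images.
- nest: Grey plastic nest fixed to the worktop in varying spots: plate 150 (x) x 92 (y) x 12 mm, origin at the centre of its underside on the worktop, z up. A notch 68 mm long in the middle of each long side narrows it to 50 mm, so fingers beside the base half can go down to the worktop. Locators 9 mm high round the base half's corners (1 mm play) stay over 38 mm from the middle along x on the long sides.
- base_half: Aluminium block 110 (x) x 56 (y) x 24 (z) mm, 0.3-0.5 kg, loose, lying in the nest, x along the nest's x, underside 12 mm above the worktop; origin at the centre of its underside, z up, balanced there. A channel 16 mm wide, 8 mm deep runs along x in its top. Two steel dowels, 6 mm diameter, tapered noses, stand 10 mm out of the top at (x, y) = (42, 15) and (-42, -15) mm.
- cover_half: Aluminium plate 104 (x) x 48 (y) x 14 (z) mm, 0.14-0.24 kg, flat on the worktop; origin at the centre of its underside, z up, balanced there. Through holes of 7.5 mm at (42, 15) and (-42, -15) mm fit the dowels, also after half a turn. Five brass tuning screws stand 8 mm up along x in the middle of its top. Flush, its origin is 24 mm above the base half's, with a 4 mm ledge along each long side.
- dowel_1 (a point): Tip of the base half's dowel pin at (42, 15) mm, 34 mm above its underside.
- dowel_2 (a point): Tip of the base half's dowel pin at (-42, -15) mm, 34 mm above its underside.
- the_torque_wrench: Bystander: small steel torque wrench, 139 mm long, lying flat between the places of nest and cover; origin at the centre of its underside.
- the_tweezers: Bystander: steel tweezers, 122 mm long, lying flat; origin at the centre of the underside.
- the_cutters: Bystander: red-handled side cutters, 134 mm long, lying flat at the left; origin at the centre of the underside.
- the_calculator: Bystander: pocket calculator, 138 x 74 x 15 mm, at the left; origin at the centre of its underside.
- the_blue_box: Bystander: blue box, 56 x 80 x 47 mm, behind at the right; origin at the centre of its underside.

How it is judged:
By the outcome, as a careful person would: the job done as asked, in the order asked, and still so for the second after the job is handed in, while the arm keeps its last pose, push and grip.
It also fails if it takes over 61 s, if anything falls off the work surface, if the arm or the gripper's body presses on something with over 40 N, if the wrist force passes 120 N, or if a joint passes its speed limit or range.

## Robot

A 6-joint arm with a two-finger parallel gripper is mounted at the origin on a cart in front of the work surface, level with it; the furniture and walls round the work are solid. World frame = base frame: x ahead of the robot, y to its left, z up, the work surface at z = 0. Lengths are in mm, angles in rad, forces in N, time in s.
With the tool pointing down it reaches from about 375 to 750 mm from the base axis. Payload 9 kg.
Tool frame: the origin (TCP) lies at the very end of the fingers, on their centre line; the grasp point (between the pads) lies 19 mm behind it; z points along the fingers, y is the line along which they close (so a half turn about z gives the same grasp; the last joint's range is limited). The gripper opens to 85 mm and grips with 20 to 120 N. Pads are 22 mm wide; open, the fingers measure 114 mm over their backs; the gripper's body (76 mm by 85 mm) begins 54 mm behind the grasp point. The pads swing forward as they close: fully open they stand 13 mm farther back than shut.
Start: joints at [-0.218, 0.104, 0.097, 1.564, 0, 1.353], TCP at [600.031, 0.003, 231.331] pointing down, gripper open.
Joint ranges: [-2.99, 2.99], [-0.84, 1.86], [-1.1, 1.16], [-1.84, 2.11], [-1.51, 1.56], [-3.14, 3.14]. Speed limits (rad/s): [2.22, 2.22, 2.57, 3.14, 3.14, 3.14].

## Interface

Orientations are given as a rotation vector (axis times angle).
In Python, from bench import manip gives the robot as it stands. The module is installed in compiled form; this text tells all that it offers.
- The arm moves only by the tool play_rows, never from a script. Its argument "steps" is one flat list of numbers, 5 for each row, row after row: the finger opening in mm, from 0 to 85.4, then the shift along the tool's x, y, z in units of 25 mm (1.0 is 25 mm), then the turn about the tool's z in units of 8 degrees (1.0 is 8 degrees). In form: [claw, dx, dy, dz, roll, claw, dx, dy, dz, roll, ...]. A call has exactly 5 rows; each row is the pose to reach, as a shift and turn from the pose commanded when the call began, along the tool's axes at that moment; what a row does not reach only later rows make up. A row lasts 1/8 s, in which the tool goes at most 62.5 mm and 10.7 degrees, less where a joint would pass 70% of its speed; a pose out of reach is approached as far as the arm can. A call with a gripper value outside its range is refused whole. The fingers move at their own pace and stop on an object; the grip force is fixed at half the most. Time passes only in rows, so rows that repeat a pose let the fingers close, or fill a call up. It gives the time, the measured TCP pose, the force, the opening and the grip force at its end, in the units of the state.
- manip.observe(): the state, without advancing time (a new reading comes with each control period).
- manip.camera(name): name is "scene" or "side" or "wrist"; returns a dict with "image" (400x640x3 uint8, red, green, blue), "range_z" (400x640 float32, mm along the optical axis (not along the pixel's ray), 0 where there is no reading), "fx", "fy", "cx", "cy" (pixels), "view" (4x4, takes a point from world to camera coordinates). Camera axes: x right, y down, z forward; pixel columns grow to the right and rows downward; lengths in mm; the calibration is good to about 2 mm. A picture is of the moment at which its call begins.
- manip.sign_off(): hands the job in; it is judged then, once.
The state is a dict: "time": time; "qpos": joint angles; "qvel": joint speeds; "joint_efforts": joint torques, N m; "eef_pos": TCP position; "orientation": TCP orientation; "contact_force": force on the tool from outside, world axes, zero at the start; "ft_torque": the same for the moment, N m; "gripper_width": finger opening in mm; "gripper_force": force on a finger pad.
Only numpy, scipy, OpenCV 4.12 (cv2) and the standard library are available. Lean on these libraries where they do the work, as an engineer would, in place of code of your own. Each camera call takes 0.05 s, during which the arm holds its last target. There are 200 camera calls.

## Working session

There is one attempt and no reset: what is moved stays moved. The work goes in short steps, Python scripts to look and compute and a tool call to move; the robot and the scene stay as the last step left them, time stands still between calls to the robot, and variables do not carry over. Pictures are saved under pics/ and viewed, at most 11 in all, crops included, and the job is handed in when it is done.

Besides the shell and the picture viewer there is one more tool, called after "Emit:" as name(argument=value, ...) on one line, values as JSON. play_rows: Moves the arm, as the interface text tells. Its arguments: {"type":"object","properties":{"steps":{"type":"array"}},"required":["steps"]}

```bash
mkdir -p pics
python3 - <<'E'
from bench import manip
import cv2,numpy as np
s=manip.observe(); print({k:np.round(v,3) for k,v in s.items()})
for n in("scene","wrist","side"):
    c=manip.camera(n); cv2.imwrite(f"pics/{n}0.png",c["image"][:,:,::-1]); np.savez(f"pics/{n}0.npz",**c)
    print(n,c["fx"],c["fy"],c["cx"],c["cy"],np.round(c["view"],3).tolist())
E
```

```text
{'time': np.float64(0.0), 'qpos': array([-0.218,  0.105,  0.096,  1.564,  0.   ,  1.353]), 'qvel': array([ 0.   , -0.001,  0.001, -0.001,  0.001, -0.   ]), 'joint_efforts': array([ 1.0000e-03, -5.5693e+01,  5.0364e+01,  1.7000e-02, -0.0000e+00,
       -0.0000e+00]), 'eef_pos': array([5.99674e+02, 7.80000e-02, 2.30538e+02]), 'orientation': array([-2.221e+00, -2.221e+00,  1.000e-03]), 'contact_force': array([0.174, 0.276, 0.143]), 'ft_torque': array([-0.039, -0.066,  0.028]), 'gripper_force': np.float64(0.0), 'gripper_width': np.float64(85.285)}
scene 437.41119548692467 437.41119548692467 314.262014800966 196.01177153319813 [[0.68, -0.733, 0.004, -321.777], [-0.453, -0.424, -0.784, 321.527], [0.576, 0.531, -0.621, 741.163], [0.0, 0.0, 0.0, 1.0]]
wrist 325.90788367424295 325.90788367424295 318.59452689621514 199.35846057882952 [[1.0, -0.0, -0.002, -599.646], [0.0, -0.946, 0.325, -42.492], [-0.002, -0.325, -0.946, 381.907], [0.0, 0.0, 0.0, 1.0]]
side 460.8454802745126 460.8454802745126 327.8492522866106 202.82285464405763 [[-0.34, -0.94, -0.017, 250.089], [-0.399, 0.161, -0.903, 254.067], [0.851, -0.3, -0.43, 848.215], [0.0, 0.0, 0.0, 1.0]]
```

View images.

View pics/scene0.png

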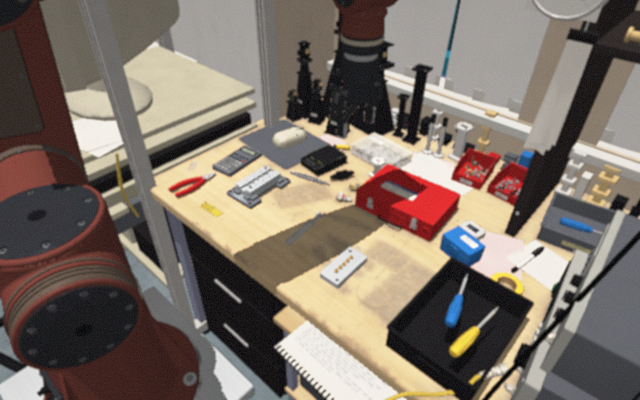

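View pics/wrist0.png

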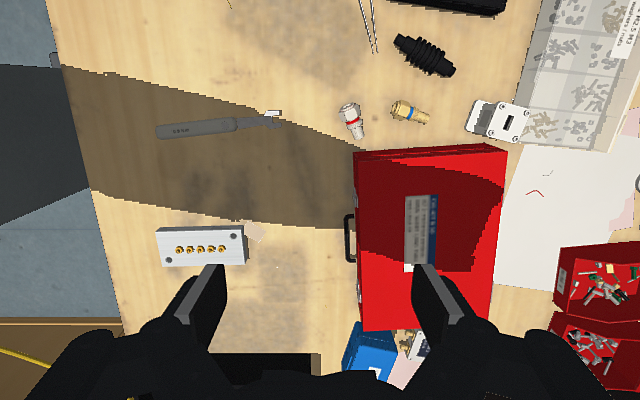

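```bash
cat > h.py <<'E'
import numpy as np,cv2
from bench import manip
def shot(n,name=None):
    c=manip.camera(n)
    if name: cv2.imwrite(f"pics/{name}.png",c["image"][:,:,::-1]); np.savez(f"pics/{name}.npz",**c)
    return c
def ray(c,uv,z):
    uv=np.atleast_2d(np.asarray(uv,float)); V=c["view"]; R=V[:3,:3]; o=-R.T@V[:3,3]
    d=np.c_[(uv[:,0]-c["cx"])/c["fx"],(uv[:,1]-c["cy"])/c["fy"],np.ones(len(uv))]@R
    return o+d*((z-o[2])/d[:,2])[:,None]
def cloud(c):
    v,u=np.mgrid[:400,:640]; Z=c["range_z"]; V=c["view"]
    P=np.stack([(u-c["cx"])/c["fx"]*Z,(v-c["cy"])/c["fy"]*Z,Z],-1)
    return (P-V[:3,3])@V[:3,:3]
def proj(c,p):
    q=np.atleast_2d(p)@c["view"][:3,:3].T+c["view"][:3,3]
    return np.c_[q[:,0]/q[:,2]*c["fx"]+c["cx"],q[:,1]/q[:,2]*c["fy"]+c["cy"]]
E
python3 - <<'E'
from h import *
s=dict(np.load("pics/scene0.npz")); w=dict(np.load("pics/wrist0.npz"))
print(ray(w,[[233,236],[168,260]],14).round(1), ray(s,[[343,267]],14).round(1), ray(s,[[258,185]],36).round(1))
P=cloud(s)
for u,v in [(343,267),(258,185),(400,195),(240,190),(270,180),(410,180)]: print(u,v,P[v,u].round(1))
P=cloud(w); print(P[250,202].round(1),P[230,400].round(1),P[60,200].round(1))
c=cv2.resize(cv2.imread("pics/scene0.png")[145:305,160:400],None,fx=3,fy=3,interpolation=2); cv2.imwrite("pics/c1.png",c)
E
```

```text
[[ 495.7  -87.    14. ]
 [ 411.7 -120.    14. ]] [[ 449.3 -106.    14. ]] [[500.7 222.9  36. ]]
343 267 [ 447.9 -107.1   15.9]
258 185 [499.  220.8  38. ]
400 195 [694.1 -79.7  55. ]
240 190 [464.7 253.4  23.9]
270 180 [535.8 215.6  36.8]
410 180 [764.6 -62.6  53.8]
[ 457.8 -103.4   19. ] [687.3 -61.4  52.7] [ 4.741e+02  1.112e+02 -4.000e-01]
```

View pics/c1.png

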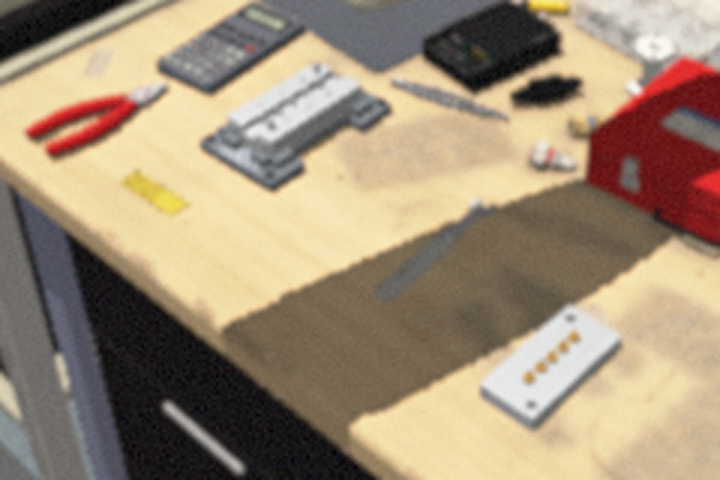

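The scene view shows the cover at about (343,267) and the nest with base at (258,185). In the wrist view, the cover's holes are at (233,236) and (168,260). I'm moving over the cover with a quarter turn.

Emit:
play_rows(steps=[85,-0.8,-1.2,0,-1.3,85,-1.7,-2.4,0,-2.6,85,-2.5,-3.6,0,-3.9,85,-3.3,-4.8,0,-5.2,85,-4.1,-5.8,0,-6.5])

```text
time: 0.78
eef_pos: [453.9, -102.9, 231.1]
orientation: [-1.014, -2.973, 0.0]
contact_force: [0.5, -0.5, 0.5]
gripper_width: 85.0
gripper_force: 0.0
```

Emit:
play_rows(steps=[85,0,0,0,-1.2,85,0,0,0,-2.4,85,0,0,0,-3.6,85,0,0,0,-4.75,85,0,0,0,-4.75])

```text
time: 1.4
eef_pos: [454.9, -102.4, 231.1]
orientation: [-0.002, -3.141, -0.0]
contact_force: [-0.1, 0.7, 0.3]
gripper_width: 85.2
gripper_force: 0.0
```

Run:
```python
from h import *
from scipy.spatial.transform import Rotation as Ro
s=manip.observe(); print(s["time"],s["eef_pos"].round(2),Ro.from_rotvec(s["orientation"]).as_matrix().round(3),s["qpos"].round(2))
c=shot("wrist","w1"); print(proj(c,[454,-104,14]))
g=cv2.cvtColor(c["image"],cv2.COLOR_RGB2HSV)
cv2.imwrite("pics/w1b.png",c["image"][:,:,::-1])
```

```text
1.4 [ 454.92 -102.44  231.13] [[-1.     0.001 -0.   ]
 [ 0.001  1.     0.   ]
 [ 0.     0.    -1.   ]] [-0.5  -0.31 -0.29  1.59  0.   -0.5 ]
[[317.42249025 164.84109211]]
```

View pics/w1.png

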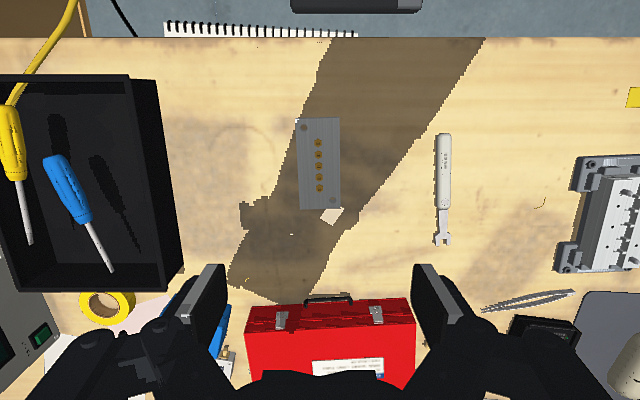

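The cover is at about (318,163) with its holes at (303,127) and (333,200). The nest sits at the right edge, and the tool tray lies to the left.

Run:
```python
from h import *
c=dict(np.load("pics/w1.npz")); hsv=cv2.cvtColor(c["image"],cv2.COLOR_RGB2HSV)
h,s,v=[hsv[...,i].astype(int) for i in range(3)]
m=np.zeros((400,640),np.uint8); m[115:212,292:345]=1
b=((s>120)&(h>8)&(h<35)&(m>0)).astype(np.uint8)
n,l,st,ce=cv2.connectedComponentsWithStats(b); k=[i for i in range(1,n) if st[i,4]>8]
print([(ce[i].round(1).tolist(),int(st[i,4])) for i in k]); 
Q=ray(c,ce[k],19); print(Q.round(1), Q.mean(0))
P=cloud(c); z=P[...,2]
mm=((s<60)&(m>0)).astype(np.uint8); mm=cv2.morphologyEx(mm,cv2.MORPH_OPEN,np.ones((3,3)))
ct=max(cv2.findContours(mm,0,1)[0],key=cv2.contourArea); print("alu rect px",cv2.minAreaRect(ct))
W=ray(c,ct[:,0],14)[:,:2].astype(np.float32); print("world",cv2.minAreaRect(W))
t=(z>8)&(z<25)&(m>0); print(t.sum(), np.median(z[130:195,305:312]), cv2.minAreaRect(P[t][:,:2].astype(np.float32)))
gr=v[120:136,296:312]; print(gr)
print(P[180,150].round(),P[180,165].round(),P[100,140].round())
cv2.imwrite("pics/c2.png",cv2.resize(c["image"][105:220,285:350,::-1],None,fx=5,fy=5,interpolation=0))
```

```text
[([317.6, 142.5], 43), ([318.0, 154.2], 44), ([318.2, 165.6], 44), ([318.8, 177.0], 42), ([319.0, 187.8], 43)]
[[ 428.1 -103.7   19. ]
 [ 440.9 -103.3   19. ]
 [ 453.7 -103.1   19. ]
 [ 466.8 -102.5   19. ]
 [ 479.6 -102.2   19. ]] [ 453.81868423 -102.97128466   19.        ]
alu rect px ((318.3067626953125, 164.13824462890625), (95.23397827148438, 44.47034454345703), 88.11180877685547)
world ((455.7602233886719, -101.93982696533203), (109.5325698852539, 50.56075668334961), 1.7117539644241333)
3832 14.548977870378515 ((454.57708740234375, -103.13136291503906), (104.39694213867188, 48.04790115356445), 1.7300662994384766)
[[255 116  97 110 115 116 117 114 113 114 121 120 115 117 114 115]
 [255 124 104 113 115 114 119 112 114 114 119 120 115 115 113 115]
 [255 127 108 116 115 114 119 114 113 115 117 119 115 114 113 116]
 [ 99 105 110 115 116 115 120 113 115 116 118 121 117 117 114 116]
 [109 113 113 116 116 107 100  99  97 102 117 121 115 115 112 115]
 [113 112 115 116 113  99  98 100 103  99 100 122 116 117 112 115]
 [116 114 114 113 104  98  97  98  99  99  98 113 116 115 112 116]
 [114 114 115 108  95  94  97  99  98  97  97 106 119 115 112 114]
 [116 114 114 111  99  92  96  99  98  99  96 103 118 115 113 115]
 [116 114 115 113 105  97  95  98  99  98  97 112 118 114 112 116]
 [116 114 114 115 113  98 100  97  99 100 103 117 117 114 111 116]
 [119 115 114 115 113 113 107 104 106 105 112 120 118 114 112 114]
 [118 115 113 114 116 113 113 115 113 112 116 120 118 114 112 114]
 [118 116 111 114 115 115 116 115 114 112 115 119 117 115 112 114]
 [117 115 112 114 116 113 116 112 115 111 115 118 117 114 112 114]
 [117 115 112 114 114 114 115 114 112 111 115 115 117 113 113 114]]
[ 462. -278.   47.] [ 471. -278.   14.] [ 383. -278.   40.]
```

View pics/c2.png

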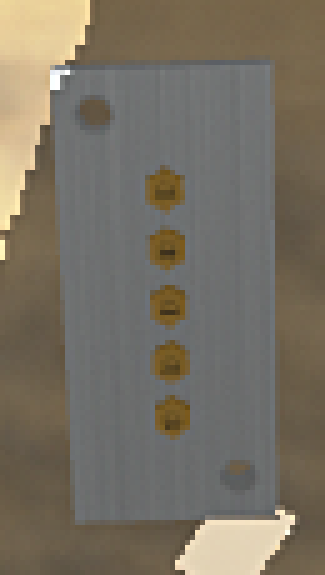

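Emit:
play_rows(steps=[85,0,-0.03,2.3,-0.22,85,0.02,-0.03,4.6,-0.22,85,0.02,-0.03,6.8,-0.22,85,0.02,-0.03,8.5,-0.22,85,0.02,-0.03,9.08,-0.22])

```text
time: 2.08
eef_pos: [452.8, -102.2, 1.8]
orientation: [0.044, -3.138, -0.003]
contact_force: [-1.1, -0.9, 1.0]
gripper_width: 84.7
gripper_force: 0.0
```

Emit:
play_rows(steps=[65,0,0,0,0,46,0,0,0,0,40,0,0,0,0,40,0,0,0,0,40,0,0,0,0])

```text
time: 2.7
eef_pos: [456.2, -104.1, 6.9]
orientation: [-0.048, 3.138, -0.003]
contact_force: [-0.7, 1.2, 7.3]
gripper_width: 45.7
gripper_force: 61.0
```

Run:
```python
from h import *
for i in range(2):
    s=manip.observe(); print(s["time"],s["eef_pos"].round(2),s["contact_force"].round(1),s["gripper_width"],s["gripper_force"])
    c=shot("side","s1")
w=shot("wrist","w2")
P=cloud(w); z=P[...,2]; s0=P[(z>9)&(z<17)&(abs(P[...,0]-454)<60)&(abs(P[...,1]+103)<30)]
print(len(s0),cv2.minAreaRect(s0[:,:2].astype(np.float32)))
u,v=proj(c,[454,-103,14])[0].astype(int); print(u,v)
a=cv2.resize(c["image"][v-80:v+50,u-90:u+90,::-1],None,fx=3.5,fy=3.5,interpolation=2)
b=w["image"][:,:,::-1][100:300,160:480]; b=cv2.resize(b,(a.shape[1],b.shape[0]*a.shape[1]//320)); a=a[-320:]; cv2.imwrite("pics/c3.png",cv2.resize(np.vstack([a,b]),None,fx=.8,fy=.8))
```

```text
2.7 [ 456.22 -104.11    6.92] [-0.7  1.2  7.3] 45.67164304176652 61.00834608078003
2.75 [ 456.19 -104.08    6.91] [-2.5  1.3  7. ] 45.78810630520505 61.0102379322052
18557 ((455.2388916015625, -102.89251708984375), (105.54649353027344, 59.4758186340332), 1.391893744468689)
398 218
```

View pics/c3.png

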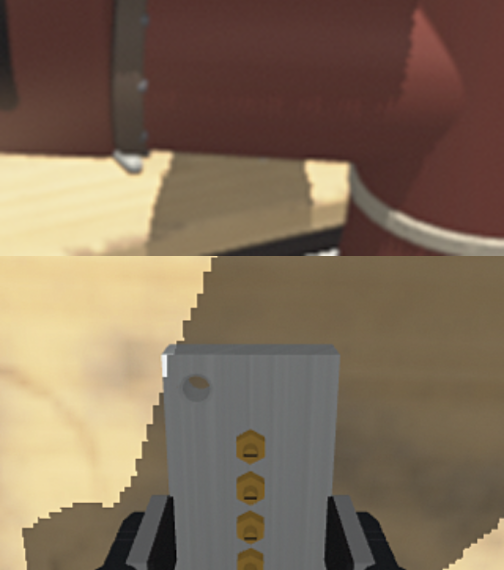

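The cover is held near its middle, with both fingers on its long sides. I'm lifting it and moving toward the nest.

Emit:
play_rows(steps=[40,0,0,-1,0,40,0,0,-2.5,0,40,0,0,-4.5,0,40,0,1.5,-6,0,40,0,3.5,-6.4,0])

```text
time: 3.48
eef_pos: [453.6, -16.1, 168.7]
orientation: [-0.044, 3.135, -0.004]
contact_force: [1.3, -0.4, -2.7]
gripper_width: 45.3
gripper_force: 62.6
```

Emit:
play_rows(steps=[40,-0.4,1.5,0,0,40,-0.8,3,0,0,40,-1.2,4.3,0,0,40,-1.5,5,0,0,40,-1.5,5,0,0])

```text
time: 4.1
eef_pos: [486.0, 111.2, 165.4]
orientation: [-0.051, 3.14, -0.0]
contact_force: [-0.5, -0.5, -2.5]
gripper_width: 46.0
gripper_force: 62.6
```

Run:
```python
from h import *
s=manip.observe(); print(s["time"],s["eef_pos"].round(2),s["orientation"].round(4),s["contact_force"].round(1),s["gripper_width"],s["gripper_force"])
c=shot("side","s2"); w=shot("wrist","w3")
u,v=proj(c,s["eef_pos"])[0].astype(int); print(u,v)
u=min(max(u,90),550);v=max(v,80)
a=cv2.resize(c["image"][v-80:v+60,u-90:u+90,::-1],None,fx=2.2,fy=2.2,interpolation=2)
b=w["image"][:,:,::-1]
b=cv2.resize(b,None,fx=.9,fy=.9)[:290]; a=a[:300]
o=np.zeros((600,580,3),np.uint8); o[:a.shape[0],:a.shape[1]]=a; o[300:590,:576]=b; cv2.imwrite("pics/c4.png",o)
```

```text
4.1 [485.97 111.24 165.45] [-5.0900e-02  3.1397e+00 -1.0000e-04] [-0.5 -0.5 -2.5] 45.98639041855676 62.610039710998535
318 174
```

View pics/c4.png

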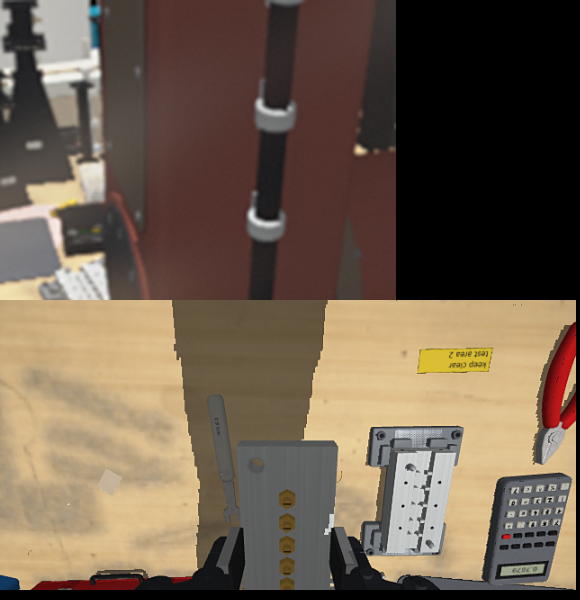

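The wrist view shows the held cover, with one hole at full-image (285,183), and the base in the nest with dowels near (456,186) and (478,270). The arm blocks the side camera.

```bash
cat >> h.py <<'E'
def rect(p):
    (c,(a,b),t)=cv2.minAreaRect(p.astype(np.float32))
    if a<b: a,b,t=b,a,t+90
    return np.round(c,2),round(a,2),round(b,2),round((t+90)%180-90,2)
def blob(m):
    n,l,st,ce=cv2.connectedComponentsWithStats(m.astype(np.uint8)); return l==1+np.argmax(st[1:,4])
E
python3 - <<'E'
from h import *
c=dict(np.load("pics/w3.npz")); P=cloud(c); z=P[...,2]; X,Y=P[...,0],P[...,1]
n=(X>380)&(X<620)&(Y>170)&(Y<290)
for lo,hi in((33,39),(30,40)):
    m=blob(n&(z>lo)&(z<hi)); print(m.sum(),np.median(z[m]),rect(P[m][:,:2]))
m=blob(n&(z>9)&(z<15)); print("nest",rect(P[m][:,:2]),np.median(z[m]))
t=n&(z>40.5)&(z<55); k,l,st,ce=cv2.connectedComponentsWithStats(t.astype(np.uint8))
for i in range(1,k):
    if st[i,4]>5: q=P[l==i]; print("pin",ce[i].round(1),st[i,4],q.mean(0).round(2),q[:,2].max(), q[q[:,2]>44].mean(0).round(2))
m=blob((z>165)&(z<180)&(abs(Y-111)<26)&(np.arange(400)[:,None]<310)); print("cover",m.sum(),np.percentile(z[m],[5,50,95]).round(2))
q=P[m]; print(q.min(0),q.max(0)); A=np.c_[q[:,:2],np.ones(len(q))]; mm=abs(q[:,2]-np.median(q[:,2]))<4; print("plane",np.linalg.lstsq(A[mm],q[mm,2],rcond=None)[0])
hsv=cv2.cvtColor(c["image"],cv2.COLOR_RGB2HSV)
b=(hsv[...,1]>120)&(hsv[...,0]>8)&(hsv[...,0]<35); b[:200]=0;b[:,:300]=0;b[:,340:]=0
k,l,st,ce=cv2.connectedComponentsWithStats(b.astype(np.uint8)); print([(ce[i].round(1).tolist(),st[i].tolist()) for i in range(1,k) if st[i,4]>30])
print(z[183,270:300].round(0))
E
```

```text
2695 36.384206113107474 (array([518.94, 260.54]), 110.59, 25.59, 2.06)
2911 36.32164384982508 (array([518.94, 260.54]), 110.59, 25.59, 2.06)
nest (array([465.08, 242.11]), 92.15, 41.38, -87.34) 12.520651579799422
pin [457.4 186.1] 49 [477.61 227.21  44.37] 46.96254951704466 [477.72 227.68  45.48]
pin [478. 272.] 43 [559.87 260.53  44.13] 47.379620389312414 [560.22 260.85  45.34]
cover 15531 [171.68 172.85 176.45]
[431.60296568  85.01533996 165.09100607] [508.12142655 136.9691654  179.98593774]
plane [3.85546151e-03 2.95681436e-03 1.70788985e+02]
[([318.6, 220.8], [310, 210, 18, 22, 305]), ([318.6, 247.1], [310, 237, 18, 21, 294]), ([318.3, 271.9], [310, 262, 17, 21, 271]), ([318.6, 295.7], [311, 286, 16, 21, 270]), ([318.5, 317.9], [311, 308, 16, 21, 265])]
[172. 172. 173. 172. 172. 172. 171. 167. 166. 164. 162. 161. 160. 158.
   1.  -0.  -0.  -0.  -0.   1.   0.   1. 160. 172. 174. 173. 172. 172.
 173. 173.]
```

```bash
cat >> h.py <<'E'
def fit(P,sel,ax):  # line through extreme points: returns coef (value=a+b*t)
    pass
def base(c,n):
    P=cloud(c); z=P[...,2]; m=n&(z>34)&(z<39.5)
    k,l,st,ce=cv2.connectedComponentsWithStats(m.astype(np.uint8)); keep=np.isin(l,[i for i in range(1,k) if st[i,4]>150])
    return keep,rect(P[keep][:,:2]),P
E
python3 - <<'E'
from h import *
c=dict(np.load("pics/w3.npz")); P=cloud(c); z=P[...,2]; X,Y=P[...,0],P[...,1]
n=(X>380)&(X<620)&(Y>170)&(Y<290)
k,r,_=base(c,n); print("base",k.sum(),r)
# edges by percentiles in rotated frame
for a in (1.8,2.0,2.2,2.4,2.6):
    R=np.radians(a); ex=np.array([np.cos(R),np.sin(R)]); ey=np.array([-ex[1],ex[0]]); q=P[k][:,:2]; print(a,[np.percentile(q@e,p).round(2) for e in(ex,ey) for p in (0.3,99.7)], np.subtract(*[np.percentile(q@ey,p) for p in(99.5,.5)]).round(2))
# cover: per image row left/right columns at top plane
m=(z>169)&(z<176)&(abs(Y-111)<30); m=blob(m)
L=[];Rr=[];
for v in range(165,235):
    u=np.where(m[v])[0]; u=u[(u>240)&(u<400)]
    if len(u): L.append((u.min()-.5+0,v)); Rr.append((u.max()+.5,v))
Zt=172.4
l=ray(c,L,Zt); r_=ray(c,Rr,Zt); w=r_[:,1]-l[:,1]; print("width",np.median(w),len(l),l[0].round(1),r_[0].round(1))
g=w>47; mid=(l+r_)[g]/2; f=np.polyfit(mid[:,0],mid[:,1],1); print("mid line slope deg",np.degrees(np.arctan(f[0])),"y at 486",np.polyval(f,486), np.degrees(np.arctan(np.polyfit(l[g,0],l[g,1],1)[0])),np.degrees(np.arctan(np.polyfit(r_[g,0],r_[g,1],1)[0])))
v0=[np.where(m[:,u])[0].min()-.5 for u in range(280,360)]; fr=ray(c,np.c_[np.arange(280,360),v0],Zt); print("front x",np.median(fr[:,0]),fr[0].round(1),fr[-1].round(1))
S=ray(c,[[318.6,220.8],[318.6,247.1],[318.3,271.9],[318.6,295.7],[318.5,317.9]],178); print("screws",S.round(2).tolist(),S.mean(0))
h=np.zeros_like(m); h[170:200,270:305]=~m[170:200,270:305]; h=blob(h); ys,xs=np.where(h); print("hole",xs.mean(),ys.mean(),xs.min(),xs.max(),ys.min(),ys.max(),ray(c,[[xs.mean(),ys.mean()]],Zt))
E
```

```text
base 5190 (array([519.69, 244.77]), 110.76, 56.99, 2.64)
1.8 [np.float64(471.93), np.float64(581.51), np.float64(199.85), np.float64(256.24)] 56.08
2.0 [np.float64(472.77), np.float64(582.31), np.float64(198.14), np.float64(254.32)] 55.92
2.2 [np.float64(473.61), np.float64(583.08), np.float64(196.42), np.float64(252.49)] 55.82
2.4 [np.float64(474.42), np.float64(583.85), np.float64(194.64), np.float64(250.62)] 55.73
2.6 [np.float64(475.21), np.float64(584.66), np.float64(192.75), np.float64(248.82)] 55.79
width 48.13105109601523 70 [434.5  84.7 172.4] [433.  132.8 172.4]
mid line slope deg 1.6297547926045757 y at 486 110.08489558123381 1.542722097637499 1.7163863957888859
front x 431.74014764440824 [432.3  92.2 172.4] [431.2 125.6 172.4]
screws [[457.05, 109.3, 178.0], [469.72, 109.69, 178.0], [482.36, 109.95, 178.0], [495.18, 110.49, 178.0], [507.81, 110.84, 178.0]] [482.4230907 110.0535204 178.       ]
hole 284.4673913043478 183.3858695652174 277 292 176 191 [[442.30972633  94.01842599 172.4       ]]
```

Emit:
play_rows(steps=[40,-0.6,0.8,1.5,-0.05,40,-1.2,1.6,3,-0.09,40,-1.48,1.93,3.8,-0.09,40,-1.48,1.93,3.8,-0.09,40,-1.48,1.93,3.8,-0.09])

```text
time: 4.82
eef_pos: [521.4, 158.9, 70.7]
orientation: [-0.067, 3.14, -0.0]
contact_force: [0.6, 0.5, -1.2]
gripper_width: 45.4
gripper_force: 62.6
```

```bash
cat > meas.py <<'E'
from h import *
import sys
s=manip.observe(); o=s["orientation"]; e=s["eef_pos"]; print("t",s["time"],"tcp",e.round(2),"yaw",np.degrees(2*np.arctan2(o[1],o[0])).round(2)%360-180,s["contact_force"].round(1))
c=shot("wrist",sys.argv[1]); P=cloud(c); z=P[...,2]; X,Y=P[...,0],P[...,1]
n=(X>430)&(X<620)&(Y>200)&(Y<290)
k,r,_=base(c,n); print("base",k.sum(),r)
t=n&(z>42)&(z<49); kk,l,st,ce=cv2.connectedComponentsWithStats(t.astype(np.uint8))
for i in range(1,kk):
    if st[i,4]>8: q=P[l==i]; print("pin",ce[i].round(1),st[i,4],q[q[:,2]>44.5].mean(0).round(2))
zt=e[2]+7; m=blob((abs(z-zt)<3.5)&(abs(Y-e[1])<30)&(X<e[0]+20)&(np.arange(400)[:,None]<330)); zt=np.median(z[m]); print("top z",zt)
L,R=[],[]
vs=np.where(m.any(1))[0]
for v in range(vs.min()+4,vs.min()+75):
    u=np.where(m[v])[0]; L.append((u.min()-.5,v)); R.append((u.max()+.5,v))
l=ray(c,L,zt); r=ray(c,R,zt); w=r[:,1]-l[:,1]; g=abs(w-np.median(w))<.6; mid=(l+r)[g]/2; f=np.polyfit(mid[:,0],mid[:,1],1)
cols=np.arange(270,360); v0=[np.where(m[:,u])[0].min()-.5 for u in cols]; fr=ray(c,np.c_[cols,v0],zt)
psi=np.arctan(f[0]); x0=np.median(fr[:,0]+ (fr[:,1]-e[1])*np.tan(psi))
print("cover width",np.median(w),g.sum(),"yaw",np.degrees(psi),"front-based centre x",x0+52*np.cos(psi),"y there",np.polyval(f,x0+52))
v1=vs.min(); h=np.zeros_like(m); h[v1+3:v1+40,250:312]=~m[v1+3:v1+40,250:312]; h=blob(h); ys,xs=np.where(h); hp=ray(c,[[(xs.min()+xs.max())/2,(ys.min()+ys.max())/2]],zt)[0]
C,S=np.cos(psi),np.sin(psi); print("hole px",xs.min(),xs.max(),ys.min(),ys.max(),hp.round(2),"centre by hole",hp[0]+42*C-15*S,hp[1]+42*S+15*C)
E
python3 meas.py w4
```

```text
t 4.825 tcp [521.45 158.87  70.67] yaw 2.430000000000007 [ 0.6  0.5 -1.2]
base 11539 (array([519.98, 244.77]), 110.99, 56.83, 2.42)
pin [450.8 172.1] 106 [478.15 227.55  45.85]
pin [481.6 303.5] 84 [560.15 261.06  45.85]
top z 78.1918806088246
cover width 47.96547166826292 71 yaw 2.316714026278178 front-based centre x 519.2564231483276 y there 158.41200345183603
hole px 250 263 163 199 [477.51 129.9   78.19] centre by hole 518.8715693702649 146.59040315873875
```

View pics/w4.png

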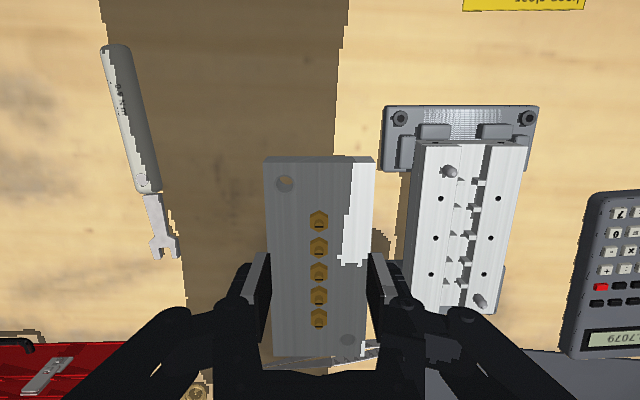

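The cover's holes are visible at about (284,182) and (348,340), and the dowels at (451,172) and (481,303). The base lies clear to the right of the held cover.

Run:
```python
from h import *
c=dict(np.load("pics/w4.npz")); P=cloud(c); z=P[...,2]; g=cv2.cvtColor(c["image"],cv2.COLOR_RGB2GRAY)
H=[]
for (u,v) in((284,182),(348,340)):
    r=13; p=z[v-r:v+r,u-r:u+r]; m=blob((p<75.5)); ys,xs=np.where(m); a=(xs.min()+xs.max()+0)/2+u-r; b=(ys.min()+ys.max())/2+v-r
    gp=g[v-r:v+r,u-r:u+r]
    print(u,v,"depth hole",a,b,xs.ptp() if hasattr(xs,'ptp') else np.ptp(xs),np.ptp(ys),m.sum()); q=ray(c,[[a,b]],78.2)[0]; H.append(q); print(q.round(2))
H=np.array(H); d=H[1]-H[0]; print("centre",H.mean(0).round(2),"len",np.hypot(*d[:2]),"yaw",np.degrees(np.arctan2(d[1],d[0]))-19.654)
X,Y=P[...,0],P[...,1]; n=(X>430)&(X<620)&(Y>200)&(Y<290); k,_,_=base(c,n); q=P[k][:,:2]
for a in (2.2,2.4,2.6):
    R=np.radians(a); ex=np.array([np.cos(R),np.sin(R)]); ey=np.array([-ex[1],ex[0]]); E=[np.percentile(q@e,p) for e in(ex,ey) for p in (0.3,99.7)]
    print(a,E[1]-E[0],E[3]-E[2],((E[0]+E[1])/2*ex+(E[2]+E[3])/2*ey).round(2))
for lo in(45.5,):
  t=n&(z>44.5)&(z<48); kk,l,st,ce=cv2.connectedComponentsWithStats(t.astype(np.uint8))
  for i in range(1,kk):
    if st[i,4]>8: p=P[l==i]; print("pin",st[i],p.min(0).round(1),p.max(0).round(1),p.mean(0).round(2))
```

```text
284 182 depth hole 284.0 183.5 16 15 192
[478.13 141.77  78.2 ]
348 340 depth hole 347.0 339.0 12 10 100
[560.24 174.87  78.2 ]
centre [519.19 158.32  78.2 ] len 88.53196967453341 yaw 2.3017257646364087
2.2 108.20314800677005 56.13079523619581 [518.82 244.61]
2.4 108.19744732966313 55.99947611851468 [518.82 244.65]
2.6 108.19950048598321 55.939917544644885 [518.83 244.67]
pin [448 169   9   9  64] [475.9 225.3  44.6] [480.6 229.8  47.2] [478.15 227.55  45.85]
pin [479 301   8   8  43] [558.1 258.7  44.6] [562.9 263.3  47.2] [560.14 261.13  45.88]
```

Emit:
play_rows(steps=[40,-0.04,1,0,0,40,-0.09,2.2,0,0,40,-0.13,3,0,0,40,-0.15,3.44,0.2,0,40,-0.15,3.44,0.5,0])

```text
time: 5.5
eef_pos: [521.2, 246.0, 56.7]
orientation: [-0.069, 3.14, -0.0]
contact_force: [0.8, -0.1, -2.2]
gripper_width: 45.4
gripper_force: 62.6
```

Run:
```python
from h import *
c=shot("wrist","w5"); s=manip.observe(); o=s["orientation"]; e=s["eef_pos"]; print("t",s["time"],"tcp",e.round(2),"yaw",np.degrees(2*np.arctan2(o[1],o[0])).round(2)%360-180,o,s["contact_force"].round(1))
P=cloud(c); z=P[...,2]; X,Y=P[...,0],P[...,1]
zt=np.median(z[(abs(X-490)<15)&(abs(Y-235)<10)]); print("top",zt)
m=blob((abs(z-zt)<3)&(abs(Y-244)<40)); vs=np.where(m.any(1))[0]; print(vs.min())
# bigger search for two holes: below-top pixels inside the filled outline
ctr=max(cv2.findContours(m.astype(np.uint8),0,1)[0],key=cv2.contourArea); f=cv2.drawContours(np.zeros((400,640),np.uint8),[ctr],-1,1,-1)
h=(f>0)&(z<zt-3); k,l,st,ce=cv2.connectedComponentsWithStats(h.astype(np.uint8))
for i in range(1,k):
    if st[i,4]>50:
        q=ray(c,[[st[i,0]+(st[i,2]-1)/2,st[i,1]+(st[i,3]-1)/2]],zt)[0]; print(st[i],q.round(2), np.percentile(z[l==i],[0,50,100]).round(1))
b=P[(z>34)&(z<39)&(Y>205)&(Y<285)&(X>455)&(X<600)]; print("base front x",np.percentile(b[:,0],.5),b[:,1].min(),b[:,1].max(),len(b))
cv2.imwrite("pics/c5.png",cv2.resize(c["image"][120:370,190:470,::-1],None,fx=2.2,fy=2.2))
```

```text
t 5.55 tcp [520.42 245.26  55.17] yaw 2.490000000000009 [ 6.81546871e-02 -3.13943771e+00  1.12476349e-03] [-0.4  0.  -3.8]
top 64.28432112254085
160
[277 176  16  16 191] [477.89 229.    64.28] [35.3 52.6 61.2]
[341 334  13   9  92] [559.24 261.95  64.28] [54.5 58.9 61.3]
base front x 463.6503874294282 214.65237115939195 270.6513537729947 1052
```

View pics/c5.png

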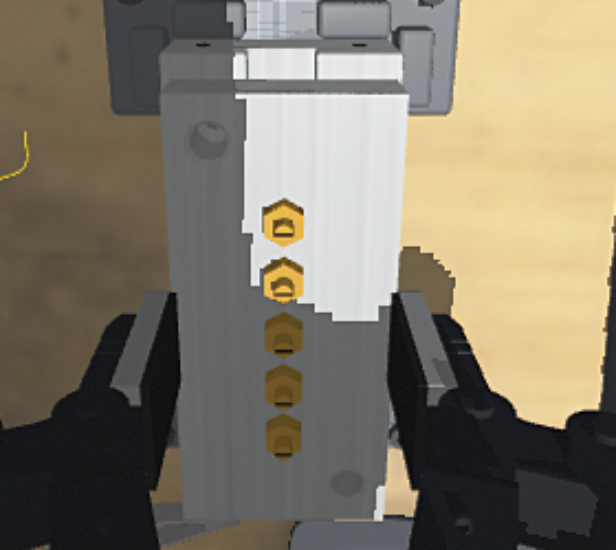

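The cover hovers over the base. I'm measuring again now that the arm has settled.

```bash
cat > m2.py <<'E'
from h import *
for j in range(3):
    c=shot("wrist"); s=manip.observe(); o=s["orientation"]; e=s["eef_pos"]
    P=cloud(c); z=P[...,2]; X,Y=P[...,0],P[...,1]
    zt=np.median(z[(abs(X-490)<15)&(abs(Y-235)<10)])
    m=blob((abs(z-zt)<3)&(abs(Y-244)<40))
    ctr=max(cv2.findContours(m.astype(np.uint8),0,1)[0],key=cv2.contourArea); f=cv2.drawContours(np.zeros((400,640),np.uint8),[ctr],-1,1,-1)
    vs=np.where(f.any(1))[0]; L=[];R=[]
    for v in range(vs.min()+6,vs.min()+85):
        u=np.where(f[v])[0]; L.append((u.min()-.5,v)); R.append((u.max()+.5,v))
    mid=(ray(c,L,zt)+ray(c,R,zt))/2; pf=np.polyfit(mid[:,0],mid[:,1],1)
    h=(f>0)&(z<zt-3); k,l,st,ce=cv2.connectedComponentsWithStats(h.astype(np.uint8)); i=1+np.argmax(st[1:,4])
    q=ray(c,[[st[i,0]+(st[i,2]-1)/2,st[i,1]+(st[i,3]-1)/2]],zt)[0]
    print("tcp",e.round(2),"yaw",np.degrees(2*np.arctan2(o[1],o[0])).round(2)%360-180,s["contact_force"].round(1),"top",zt.round(2),"hole",q.round(2),st[i],"mid yaw",np.degrees(pf[0]).round(2),"y@519.3",np.polyval(pf,519.3).round(2))
    b=(z>34)&(z<39.5)&(X<475)&(X>458)&(Y>205)&(Y<285)
    ys=[(P[v][b[v]][:,1].min(),P[v][b[v]][:,1].max()) for v in range(400) if b[v].sum()>60]; print("  base front strip y",np.median(ys,axis=0), "mid",np.median(ys,axis=0).mean(),"expect",244.45-(519.3-P[b][:,0].mean())*np.tan(np.radians(2.4)), "minx",np.percentile(P[b][:,0],1))
E
python3 m2.py
```

```text
tcp [520.21 245.03  55.39] yaw 2.469999999999999 [-0.6 -1.  -2. ] top 63.05 hole [477.05 228.38  63.05] [277 176  16  16 191] mid yaw 2.4 y@519.3 244.86
  base front strip y [214.83953201 270.39955381] mid 242.61954291003156 expect 242.25774491927385 minx 463.7073845468356
tcp [520.49 244.95  55.93] yaw 2.4499999999999886 [ 0.5 -0.2 -2. ] top 63.39 hole [476.86 228.11  63.39] [277 176  16  16 194] mid yaw 2.38 y@519.3 244.59
  base front strip y [215.18368487 270.11854699] mid 242.6511159305533 expect 242.25350545667052 minx 463.6646356131495
tcp [520.78 244.99  56.35] yaw 2.4399999999999977 [-0.2 -0.5 -3. ] top 63.81 hole [477.12 228.07  63.81] [277 176  16  16 192] mid yaw 2.4 y@519.3 244.55
  base front strip y [214.84840683 270.162997  ] mid 242.5057019175755 expect 242.26004344765965 minx 463.6780159258898
```

Emit:
play_rows(steps=[40,-0.03,0,0,0,40,-0.03,0,0.06,0,40,-0.03,0,0.12,0,40,-0.03,0,0.18,0,40,-0.03,0,0.24,0])

```text
time: 6.32
eef_pos: [521.8, 245.8, 50.7]
orientation: [-0.068, 3.141, -0.0]
contact_force: [0.5, 0.4, -1.5]
gripper_width: 45.1
gripper_force: 62.6
```

```bash
python3 m2.py
```

```text
tcp [521.64 245.77  50.46] yaw 2.490000000000009 [-0.5  0.1 -2.4] top 58.23 hole [478.45 228.86  58.23] [277 176  16  16 192] mid yaw 2.41 y@519.3 245.32
  base front strip y [215.10522966 270.18844378] mid 242.6468367221105 expect 242.27129011453135 minx 463.7287014071141
tcp [521.61 245.74  50.54] yaw 2.4799999999999898 [-0.6 -0.5 -2.6] top 58.04 hole [478.33 228.84  58.04] [277 176  16  16 192] mid yaw 2.39 y@519.3 245.3
  base front strip y [215.16131375 270.30495542] mid 242.73313458147135 expect 242.26891369206376 minx 463.73252131497026
tcp [521.67 245.75  50.68] yaw 2.4799999999999898 [-0.   0.4 -1.2] top 58.15 hole [478.33 228.62  58.15] [276 176  17  16 189] mid yaw 2.41 y@519.3 245.31
  base front strip y [215.17342128 270.28394006] mid 242.72868067074472 expect 242.26840023480804 minx 463.7274059935464
```

Emit:
play_rows(steps=[40,0.01,-0.02,0,0,40,0.01,-0.02,0.04,0,40,0.01,-0.02,0.08,0,40,0.01,-0.02,0.12,0,40,0.01,-0.02,0.16,0])

```text
time: 7.1
eef_pos: [521.5, 245.3, 46.7]
orientation: [-0.068, 3.141, -0.0]
contact_force: [-0.2, -0.4, -1.6]
gripper_width: 45.4
gripper_force: 62.6
```

```bash
python3 m2.py
```

```text
tcp [521.45 245.24  46.57] yaw 2.4799999999999898 [-0.5  0.2 -2.3] top 54.3 hole [478.47 228.34  54.3 ] [277 176  16  17 194] mid yaw 2.38 y@519.3 244.8
  base front strip y [214.8313535  270.22069504] mid 242.52602426950702 expect 242.25512229259255 minx 463.72869510343406
tcp [521.45 245.25  46.63] yaw 2.4799999999999898 [-0.4  0.2 -1.2] top 54.17 hole [477.94 228.32  54.17] [277 176  16  15 187] mid yaw 2.38 y@519.3 244.79
  base front strip y [214.8776015  270.24185073] mid 242.55972611527784 expect 242.25532672630132 minx 463.68126450701783
tcp [521.5  245.27  46.76] yaw 2.4799999999999898 [ 0.6 -0.1 -2.9] top 54.25 hole [478.17 228.11  54.25] [276 176  17  16 190] mid yaw 2.4 y@519.3 244.8
  base front strip y [214.77971685 270.27846539] mid 242.52909111957777 expect 242.2557993683575 minx 463.70309815845263
```

Emit:
play_rows(steps=[40,0,0,0.04,0,40,0,0,0.08,0,40,0,0,0.12,0,40,0,0,0.15,0,40,0,0,0.15,0])

```text
time: 7.88
eef_pos: [521.6, 245.3, 43.1]
orientation: [-0.068, 3.141, -0.0]
contact_force: [-0.6, 0.3, -2.3]
gripper_width: 45.7
gripper_force: 62.7
```

```bash
python3 m2.py
```

```text
tcp [521.59 245.27  43.11] yaw 2.4799999999999898 [-0.5 -0.6 -1.8] top 50.65 hole [478.27 228.35  50.65] [277 176  16  16 189] mid yaw 2.39 y@519.3 244.8
  base front strip y [215.01264227 270.07142137] mid 242.54203182076333 expect 242.2639372759197 minx 463.67389439284955
tcp [521.57 245.28  43.11] yaw 2.4799999999999898 [-0.4 -0.1 -2.3] top 50.63 hole [478.29 228.13  50.63] [276 176  17  16 188] mid yaw 2.41 y@519.3 244.81
  base front strip y [215.03895213 270.08948213] mid 242.56421712999224 expect 242.2655084704673 minx 463.69381160172424
tcp [521.55 245.27  43.08] yaw 2.4799999999999898 [ 0.3 -0.5 -1.6] top 50.63 hole [478.29 228.13  50.63] [276 176  17  16 191] mid yaw 2.42 y@519.3 244.82
  base front strip y [215.13727987 270.06982848] mid 242.60355417431524 expect 242.26345145424605 minx 463.7533822662665
```

Emit:
play_rows(steps=[40,0,0,0.02,0,40,0,0,0.03,0,40,0,0,0.03,0,40,0,0,0.03,0,40,0,0,0.03,0])

```text
time: 8.65
eef_pos: [521.6, 245.3, 43.0]
orientation: [-0.068, 3.141, -0.0]
contact_force: [-2.8, -1.3, 5.5]
gripper_width: 45.3
gripper_force: 63.5
```

Emit:
play_rows(steps=[50,0,0,0,0,56,0,0,0,0,64,0,0,0,0,75,0,0,0,0,85,0,0,0,0])

```text
time: 9.28
eef_pos: [521.6, 245.3, 42.3]
orientation: [-0.068, 3.141, -0.0]
contact_force: [0.1, 0.0, 0.0]
gripper_width: 84.9
gripper_force: 0.0
```

Emit:
play_rows(steps=[85,0,0,-0.5,0,85,0,0,-1.2,0,85,0,0,-2,0,85,0,0,-3,0,85,0,0,-3,0])

```text
time: 9.9
eef_pos: [523.4, 245.7, 120.9]
orientation: [-0.068, 3.136, 0.001]
contact_force: [-0.6, 1.2, -0.5]
gripper_width: 84.9
gripper_force: 0.0
```

Run:
```python
from h import *
for j in range(2): c=shot("wrist","w6")
s=manip.observe(); e=s["eef_pos"]; o=s["orientation"]; print(s["time"],e.round(2),s["contact_force"].round(1),np.degrees(2*np.arctan2(o[1],o[0]))%360-180)
P=cloud(c); z=P[...,2]; X,Y=P[...,0],P[...,1]; n=(X>440)&(X<600)&(Y>200)&(Y<290)
m=n&(abs(z-50.3)<2.5); q=P[m]; A=np.c_[q[:,:2]-[519,245],np.ones(len(q))]; print("cover",rect(q[:,:2]),np.linalg.lstsq(A,q[:,2],rcond=None)[0])
m=n&(abs(z-36.3)<2); q=P[m]; print("base",rect(q[:,:2]),np.median(q[:,2]),np.percentile(q[:,0],[.5,99.5]),np.percentile(q[:,1],[.5,99.5]))
cv2.imwrite("pics/c6.png",c["image"][:,:,::-1])
```

```text
10.0 [521.85 245.33 117.81] [-0.7  0.2 -1.4] 2.4788840112261994
cover (array([520.5 , 244.85]), 104.73, 48.17, 2.42) [-7.64602056e-04 -2.81935648e-04  5.05520903e+01]
base (array([519.03, 244.85]), 109.06, 56.13, 2.5) 36.4655180097838 [463.94257338 573.32836332] [215.1514422  274.50800881]
```

View pics/c6.png

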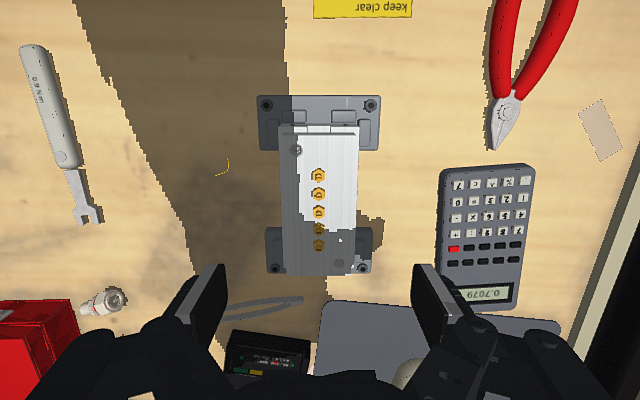

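The cover is flush: its top is 14.1 mm above the base top and level. Now I'm descending beside the base half.

Emit:
play_rows(steps=[85,0.06,0,1.2,0,85,0.06,0,2.4,0,85,0.06,0,3.4,0,85,0.06,0,4.1,0,85,0.06,0,4.3,0])

```text
time: 10.62
eef_pos: [519.0, 245.0, 8.3]
orientation: [0.068, -3.139, 0.001]
contact_force: [-0.1, 0.4, 0.0]
gripper_width: 84.6
gripper_force: 0.0
```

Emit:
play_rows(steps=[85,0,0,0,0,75,0,0,0,0,66,0,0,0,0,60,0,0,0,0,60,0,0,0,0])

```text
time: 11.25
eef_pos: [520.2, 245.2, 10.0]
orientation: [-0.068, 3.14, 0.0]
contact_force: [0.1, 0.9, 0.4]
gripper_width: 59.8
gripper_force: 0.0
```

Emit:
play_rows(steps=[56,0,0,0,0,54,0,0,0,0,50,0,0,0,0,46,0,0,0,0,46,0,0,0,0])

```text
time: 11.88
eef_pos: [520.1, 245.3, 10.3]
orientation: [-0.068, 3.141, 0.0]
contact_force: [-1.8, 1.0, 4.8]
gripper_width: 55.0
gripper_force: 62.2
```

```bash
cat > m3.py <<'E'
from h import *
import sys
z0=float(sys.argv[1])
c=shot("wrist",sys.argv[2]); s=manip.observe(); e=s["eef_pos"]; o=s["orientation"]; print(s["time"],e.round(2),o.round(4),s["contact_force"].round(1),s["ft_torque"].round(2),s["gripper_width"],s["gripper_force"])
P=cloud(c); z=P[...,2]; X,Y=P[...,0],P[...,1]; n=(X>440)&(X<515)&(Y>215)&(Y<275)
for h in(50.4,36.4):
    m=n&(abs(z-h-z0)<2.5); q=P[m]; 
    if len(q)>50: A=np.c_[q[:,:2]-[519,245],np.ones(len(q))]; print(h,len(q),rect(q[:,:2]),np.median(q[:,2]).round(2),np.linalg.lstsq(A,q[:,2],rcond=None)[0].round(4))
E
python3 m3.py 0 w7
```

```text
11.925 [520.16 245.28  10.22] [-6.8000e-02  3.1405e+00  2.0000e-04] [-2.6  0.1  5.7] [ 0.06  0.46 -0.01] 55.02500143077658 62.220046520233154
50.4 15569 (array([491.15, 244.76]), 59.98, 48.05, -89.36) 50.55 [4.70000e-03 1.70000e-03 5.06767e+01]
36.4 1903 (array([489.19, 245.02]), 59.93, 51.63, -89.97) 36.49 [6.00000e-03 5.00000e-04 3.68031e+01]
```

Emit:
play_rows(steps=[46,0,0,-0.1,0,46,0,0,-0.25,0,46,0,0,-0.5,0,46,0,0,-0.8,0,46,0,0,-1.1,0])

```text
time: 12.55
eef_pos: [520.1, 245.2, 38.0]
orientation: [-0.068, 3.141, -0.0]
contact_force: [0.5, 0.2, -7.8]
gripper_width: 55.0
gripper_force: 65.0
```

Emit:
play_rows(steps=[46,0,0,-0.5,0,46,0,0,-1,0,46,0,0,-1.6,0,46,0,0,-2.2,0,46,0,0,-2.8,0])

```text
time: 13.18
eef_pos: [520.1, 245.2, 108.5]
orientation: [-0.068, 3.14, 0.0]
contact_force: [0.9, 0.1, -7.1]
gripper_width: 54.9
gripper_force: 65.0
```

Emit:
play_rows(steps=[46,0,0,-0.5,0,46,0,0,-1,0,46,0,0,-1.3,0,46,0,0,-1.5,0,46,0,0,-1.6,0])

```text
time: 13.8
eef_pos: [520.0, 245.2, 147.3]
orientation: [0.068, -3.141, 0.0]
contact_force: [0.2, 1.2, -7.2]
gripper_width: 54.6
gripper_force: 65.0
```

Emit:
play_rows(steps=[46,0,0,0,0,46,0,0,0,0,46,0,0,0,0,46,0,0,0,0,46,0,0,0,0])

```text
time: 14.42
eef_pos: [520.1, 245.2, 147.3]
orientation: [-0.068, 3.141, -0.0]
contact_force: [-0.2, 0.8, -6.8]
gripper_width: 54.8
gripper_force: 65.0
```

```bash
python3 m3.py 138 w8
python3 - <<'E'
from h import *
c=shot("scene"); w=cv2.imread("pics/w8.png"); u,v=proj(c,[520,245,175])[0].astype(int)
a=cv2.resize(c["image"][max(v-70,0):v+80,max(u-90,0):u+90,::-1],None,fx=2,fy=2,interpolation=2); o=np.zeros((560,640,3),np.uint8); o[:a.shape[0]][:,:a.shape[1]]=a[:300]; b=w[100:360]; o[300:560]=b; cv2.imwrite("pics/c8.png",o)
E
```

```text
14.475 [520.03 245.19 147.27] [-6.7900e-02  3.1408e+00 -1.0000e-04] [ 0.2 -0.6 -7.4] [ 0.01 -0.03  0.  ] 54.872520073911176 64.97058659791946
50.4 15550 (array([491.02, 245.03]), 59.86, 47.96, 90.0) 187.54 [5.00000e-03 2.20000e-03 1.87728e+02]
36.4 1951 (array([489.2 , 244.99]), 59.85, 51.67, -89.77) 173.58 [ 1.010000e-02 -1.200000e-03  1.742459e+02]
```

View pics/c8.png

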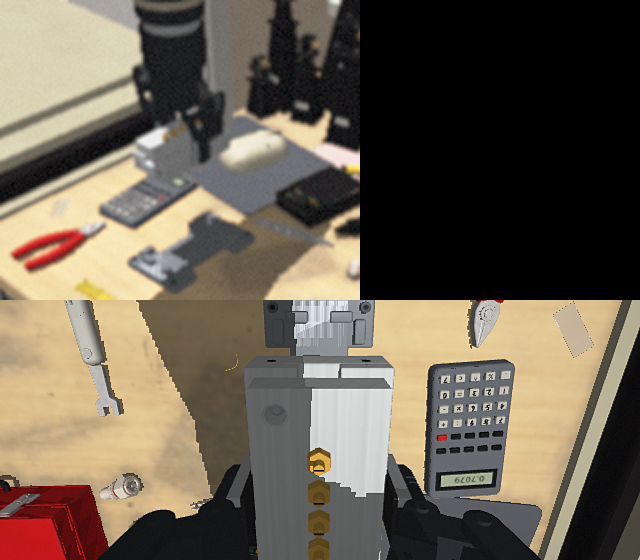

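The block is held level, with its underside at about 149 mm and the cover flush. The empty nest is visible below, and the other items haven't moved. I'm handing it in.

```bash
python3 -c "
from bench import manip
print(manip.sign_off())"
```

```text
the job is handed in; nothing more can be done
None
```

The job is handed in after about 14.5 s of the 61 s allowed: the cover lies flush on the dowels, and the arm is holding the closed block level by its base half, with the underside about 149 mm above the worktop.

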